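# Lock the block holder and hold its spring jaw open at the index

## Robot

A 7-joint arm with a two-finger parallel gripper is mounted at the origin on the work surface; the furniture and walls round the work are solid. World frame = base frame: x ahead of the robot, y to its left, z up, the work surface at z = 0. Lengths are in m, angles in rad, forces in N, time in s.
With the tool pointing down it reaches from about 0.4 to 0.875 m from the base axis. Payload 6.5 kg.
Tool frame: the origin (TCP) lies at the centre of the arm's flange, where the gripper is bolted on; the fingertips stand 173 mm ahead of it and the grasp point (between the pads) lies 155 mm ahead of it; z points along the fingers, y is the line along which they close (so a half turn about z gives the same grasp; the last joint's range is limited). The gripper opens to 85 mm and grips with 20 to 120 N. Pads are 22 mm wide; open, the fingers measure 114 mm over their backs; the gripper's body (76 mm by 85 mm) begins 54 mm behind the grasp point. The pads swing forward as they close: fully open they stand 13 mm farther back than shut.
Start: joints at [-1.375, 0.536, -0.004, 1.538, 0.003, 1.067, -0.071], TCP at [0.168, 0.628, 0.405] pointing down, gripper open.
Joint ranges: [-2.7, 2.7], [-0.37, 2.16], [-1.27, 1.26], [0.24, 2.4], [-1.31, 4.45], [0.19, 1.91], [-2.76, 2.76]. Speed limits (rad/s): [2.39, 2.39, 3.14, 3.14, 3.14, 3.14, 3.14].

## Interface

Orientations are given as a 3x3 rotation matrix whose columns are the frame's x, y, z axes.
In Python, from cell import ctrl, vision, job, outline_of, tip_of gives the robot as it stands. The module is installed in compiled form; this text tells all that it offers.
- The arm moves only by the tool send_rows, never from a script. Its argument "commands" is text: rows parted by semicolons, each of 7 numbers parted by spaces: the shift along the tool's x, y, z in m, then the turn, a rotation vector about the tool's x, y, z in degrees, then the opening, from 0 (shut) to 1 (fully open). A call has 1 to 10 rows; each row shifts and turns the commanded pose from where the row before left it, along the tool's axes as they then stand; what a row does not reach is not made up. A row lasts 1/12 s, in which the tool goes at most 41.7 mm and 7.16 degrees, less where a joint would pass 70% of its speed; a pose out of reach is approached as far as the arm can. A call is refused whole if a number of a shift passes 0.0417 or a number of a turn 7.16, either way. A call with a gripper value outside its range is refused whole. The fingers move at their own pace and stop on an object; "force" is the grip in N (left out, the last holds). Time passes only in rows, so rows that do not move let the fingers close. It gives the time, the measured TCP pose, the force, the opening and the grip force at its end, in the units of the state.
- ctrl.observe(): the state, without advancing time (a new reading comes with each control period).
- vision.camera(name): name is "scene" or "top" or "wrist"; returns a dict with "pixels" (384x512x3 uint8, blue, green, red), "camera_matrix" (3x3 intrinsics, pixels), "k1" (the pictures are not rectified: a ray, as slopes to the right and down, at radius r is drawn at 1 + k1 r^2 times it, then the intrinsics apply), "world_from_camera" (4x4, takes a point from camera to world coordinates); the wrist camera has in their place "mount" (4x4, takes a point from camera to tool coordinates, whose origin is the TCP and whose axes are the flange's). Camera axes: x right, y down, z forward; pixel columns grow to the right and rows downward; lengths in m; the calibration is good to about 2 mm. A picture is of the moment at which its call begins: read the wrist's pose just before it. There is no depth.
- job.hand_in(): hands the job in; it is judged then, once.
Trained networks look in a picture, given as the dict that the camera call returned (one of the last four; its "shot" number tells which), for a name from the list of things; names that differ only in an ending like _2 or _b are one class to them, and where a whole thing is asked for, a point or a joint stands for the part that bears it (a point fixed in the world has none). Each returns a list of dicts, best first, with "confidence" (0 to 1); they miss things now and then, are a little off and sometimes report something else, mostly with a low value. They report only what shows in the picture. A call takes as long as a camera call.
- outline_of(name, picture): "region" (384x512 bool, what is visible of it) and "xy" ([column, row] in pixels, amid what is visible of it).
- tip_of(name, picture): "xy" ([column, row] in pixels: a listed point, or the origin of a listed thing).
The state is a dict: "time_s": time; "qpos": joint angles; "joint_velocities": joint speeds; "tau": joint torques, N m; "eef_pos": TCP position; "ee_rot": TCP orientation; "force": force on the tool from outside, world axes, zero at the start; "torque": the same for the moment, N m; "gripper_width": finger opening in m; "gripper_force": force on a finger pad.
Only numpy, scipy, OpenCV 4.12 (cv2) and the standard library are available. Lean on these libraries where they do the work, as an engineer would, in place of code of your own. Each camera call takes 0.05 s, during which the arm holds its last target. There are 200 camera calls.

## Task

On the swing-arm block holder on the bench, first turn the lock ring clockwise until its pointer lines up with the lock tooth, so that the arm cannot swing; keep the spring jaw shut until that is done. Then pull the spring jaw back by its upright post until the fin on its side lines up with the index clipped to the beam, and finish while still holding it there so that I can drop a print block in (it springs shut if let go). Leave the other things on the bench where they lie.

Things in the scene. Friction and masses are not known exactly. Their poses are not given: they have to be found in the camera images.
- block_holder: swing-arm block holder, bare aluminium and steel, bolted to the bench. Origin on the bench on its swivel post's axis, own z up. A level beam 40 mm wide, top 34 mm up, runs from the post along own -x for 0.20 m to an end block 40 mm high; own -y is the side with the index. On it, from the post: lock tooth, fixed jaw (46 mm wide, top 40 mm, at own x -55 to -69 mm), sliding spring jaw
- lock_ring (a joint): angle (rad) of the captive knurled ring on top of the post: 44 mm diameter, solid to grip, from 41 to 67 mm above the bench (the washer and spindle end above it reach 77 mm). Grows clockwise seen from above; its pointer meets the lock tooth at 1.20; runs from -0.1 to 1.55 with no stop or click at the mark; starts between 0 and 0.4; stays where left (friction 0.06 N m)
- ring_center (a point): point on the ring's vertical axis, 58 mm above the bench. Fixed jars of brushes (jars 150 mm high, brushes to about 300 mm) stand right of it and on its robot side, 110 mm or more away; the window sill (83 to 106 mm above the bench) begins at world x 0.62
- ring_pointer (a point): tip of the ring's pointer, a lug 9 mm wide that reaches 40 mm from the axis, 41 to 48 mm above the bench, moves with the ring
- lock_mark (a point): top of the lock tooth, a fixed tooth 5 mm wide on the beam's centre line, 33 to 47 mm from the ring's axis, top 40 mm above the bench, just under the pointer's path
- spring_jaw (a joint): how far (m) the spring jaw is pulled back from shut, along the holder's own -x, away from the post: 0 shut (its start), end stop at 0.058. A spring always drives it shut: about 2.2 N at 0 rising 110 N/m, so 5 to 8 N at the index
- pull_post (a point): middle of the graspable shaft of the jaw's upright round pull post, 68 mm above the bench: shaft 18 mm diameter from 49 to 86 mm, head 24 mm diameter up to 95 mm. It stands 106 mm from the ring's axis when shut. The saddle under it is 54 mm long, 48 mm wide, top 43 mm above the bench
- jaw_fin (a point): outer end of the fin, a 3 mm thin bar standing out on the saddle's own -y side level with the pull post, 38 mm above the bench; moves with the jaw
- index_mark (a point): top of the outer end of the index, a 3 mm bar on a small block (18x10x20 mm) clipped to the beam's own -y side, 35 mm above the bench; fixed, 26 to 48 mm farther from the post than the fin is when shut. The fin passes just over it; they line up when both have the same own x in the block_holder frame, that is when spring_jaw equals that distance
- ink_bottle: bystander: white bottle with a black cap, 49 mm diameter, 87 mm tall, between the beam and the robot; origin at its foot
- sanding_block: bystander: dark sanding block 37x63x26 mm lying among the brush jars; origin at the centre of its underside
- graver: bystander: engraving tool with a wooden handle, 19x150x19 mm, lying along the far side of the beam; origin at the centre of its underside

How it is judged:
On the way, in this order (a step that is already met when the one before it is completed fails the run):
1. the lock ring's pointer is at the lock tooth while the jaw is still shut (value of joint lock_ring between 1.07 and 1.33 rad and value of joint spring_jaw below 0.008 m), for 0.2 s.
2. the fingers hold the spring jaw with its fin at the index (x of jaw_fin in the frame of index_mark between -0.005 and 0.005 m and contact force between the fingers and spring_jaw above 1.5 N), for 0.5 s.
At the end, for the whole second after the job is handed in: the ring's pointer is within 0.13 rad of the lock tooth (lock_ring 1.07 to 1.33), and the fingers still hold the spring jaw (more than 1.5 N) at rest, with its fin within 5 mm of the index along the beam (all of step 2 and value of joint lock_ring between 1.07 and 1.33 rad and velocity of joint spring_jaw between -0.01 and 0.01 m/s); the arm keeps its last pose, push and grip.
It fails at once if the jaw is pulled more than 12 mm open while the ring is not locked (value of joint spring_jaw above 0.012 m and (value of joint lock_ring below 1.07 rad or value of joint lock_ring above 1.33 rad)).
It fails at once if a bystander is moved more than 30 mm (distance of any of ink_bottle, sanding_block, graver from where it was at the start of the episode above 0.03 m).
It fails at once if the ink bottle is tipped over (angle between ink_bottle's own z axis and vertical above 0.5 rad).
It also fails if it takes over 45 s, if anything falls off the work surface, if the arm or the gripper's body presses on something with over 40 N, if the wrist force passes 120 N, or if a joint passes its speed limit or range.

## Working session

There is one attempt and no reset: what is moved stays moved. The work goes in short steps, Python scripts to look and compute and a tool call to move; the robot and the scene stay as the last step left them, time stands still between calls to the robot, and variables do not carry over. Pictures are saved under pics/ and viewed, at most 10 in all, crops included, and the job is handed in when it is done.

Besides the shell and the picture viewer there is one more tool, called by a JSON object that holds its "name" and its "arguments". send_rows: Moves the arm, as the interface text tells. Its arguments: {"type":"object","properties":{"commands":{"type":"string"},"force":{"type":"number"}},"required":["commands"]}

```bash
mkdir -p pics; cat > h.py <<'E'
import numpy as np, cv2
from cell import ctrl, vision, job, outline_of, tip_of
def cam(n):
    s=ctrl.observe(); p=vision.camera(n)
    if n=='wrist':
        T=np.eye(4); T[:3,:3]=np.array(s['ee_rot']).reshape(3,3); T[:3,3]=s['eef_pos']
        p['W']=T@np.array(p['mount'])
    else: p['W']=np.array(p['world_from_camera'])
    return p
def ray(p,xy):
    K=np.array(p['camera_matrix'])
    d=np.array([(xy[0]-K[0,2])/K[0,0],(xy[1]-K[1,2])/K[1,1]]); u=d.copy()
    for _ in range(30): u=d/(1+p['k1']*(u@u))
    return p['W'][:3,3], p['W'][:3,:3]@np.array([u[0],u[1],1])
def atz(p,xy,z):
    o,d=ray(p,xy); return o+d*(z-o[2])/d[2]
def proj(p,X):
    c=p['W'][:3,:3].T@(np.array(X)-p['W'][:3,3]); u=c[:2]/c[2]; u=u*(1+p['k1']*(u@u))
    K=np.array(p['camera_matrix']); return [K[0,0]*u[0]+K[0,2],K[1,1]*u[1]+K[1,2]]
H=dict(ring_center=.058,ring_pointer=.048,lock_mark=.040,pull_post=.068,jaw_fin=.038,index_mark=.035,block_holder=0,ink_bottle=0,sanding_block=0,graver=0)
def look(n,names=H,save=None):
    p=cam(n)
    for k in names:
        for t in tip_of(k,p)[:2]: print(n,k,np.round(t['xy'],1),round(t['confidence'],2),np.round(atz(p,t['xy'],H[k]),4))
    if save: cv2.imwrite('pics/'+save,p['pixels'])
    return p
E
python3 - <<'E'
from h import *
look('top',save='t1.png'); look('scene',save='s1.png')
s=ctrl.observe(); print(s['time_s'],s['eef_pos'],np.round(s['ee_rot'],3),s['gripper_width'])
print(np.round(vision.camera('wrist')['mount'],3))
E
```

```text
top ring_center [233.5 159.9] 0.55 [0.5113 0.109  0.058 ]
top ring_pointer [228.  171.5] 0.76 [0.4858 0.1226 0.048 ]
top lock_mark [217.7 158.4] 0.91 [0.5186 0.1468 0.04  ]
top pull_post [189.4 158.5] 0.93 [0.5152 0.2095 0.068 ]
top jaw_fin [190.8 177.4] 0.66 [0.4751 0.2111 0.038 ]
top index_mark [173.1 177. ] 0.4 [0.4774 0.2538 0.035 ]
top block_holder [239.2 161.5] 0.61 [0.5164 0.0971 0.    ]
top block_holder [193.  234.7] 0.2 [0.3393 0.2131 0.    ]
top ink_bottle [193.1 234.2] 0.72 [0.3405 0.2128 0.    ]
top sanding_block [330.9 203.7] 0.55 [ 0.4071 -0.1264  0.    ]
top graver [193.6 132.1] 0.63 [0.5929 0.2092 0.    ]
scene ring_center [213.6 188. ] 0.69 [0.5237 0.1051 0.058 ]
scene ring_center [215.6 209.8] 0.56 [0.4609 0.1337 0.058 ]
scene ring_pointer [215.  207.1] 0.96 [0.48   0.1254 0.048 ]
scene lock_mark [198.8 201.4] 0.78 [0.5215 0.1396 0.04  ]
scene pull_post [164.4 202.7] 0.81 [0.5168 0.21   0.068 ]
scene jaw_fin [173.1 227.1] 0.72 [0.4789 0.2124 0.038 ]
scene index_mark [149.  235.8] 0.69 [0.4825 0.2576 0.035 ]
scene block_holder [218.7 215.6] 0.64 [0.5069 0.1054 0.    ]
scene ink_bottle [209.7 290.6] 0.78 [0.341  0.2108 0.    ]
scene sanding_block [343.8 208.1] 0.89 [ 0.3943 -0.127   0.    ]
scene graver [153.  208.2] 0.54 [0.598  0.2095 0.    ]
1.1 [0.16822191 0.62783987 0.40467166] [[-0.966  0.259 -0.   ]
 [ 0.259  0.966 -0.   ]
 [-0.    -0.    -1.   ]] 0.08564067219406299
[[-0.    -0.955 -0.298  0.076]
 [ 1.    -0.    -0.     0.   ]
 [ 0.    -0.298  0.955  0.03 ]
 [ 0.     0.     0.     1.   ]]
```

```bash
python3 - <<'E'
import cv2
t=cv2.imread('pics/t1.png');s=cv2.imread('pics/s1.png')
cv2.imwrite('pics/t1c.png',cv2.resize(t[80:280,120:390],None,fx=2.9,fy=2.9))
cv2.imwrite('pics/s1c.png',cv2.resize(s[80:330,80:400],None,fx=2.4,fy=2.4))
E
```

```text
(no output)
```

View pics/t1c.png

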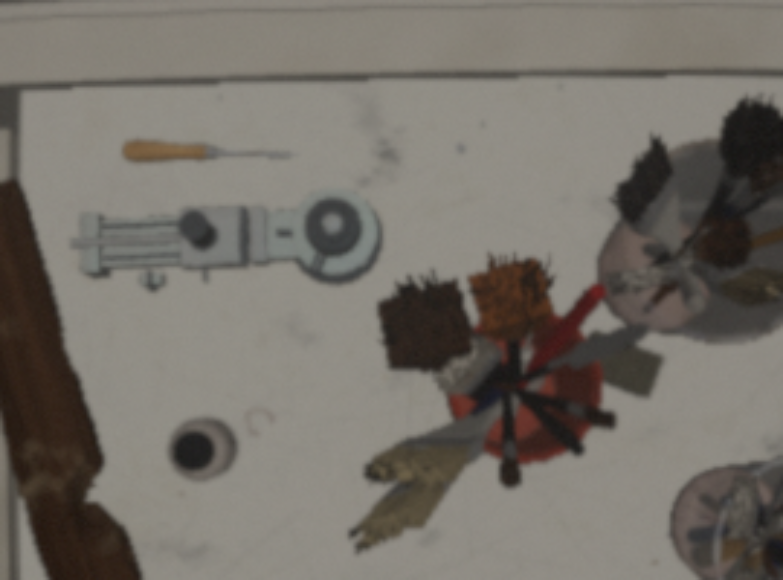

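View pics/s1c.png

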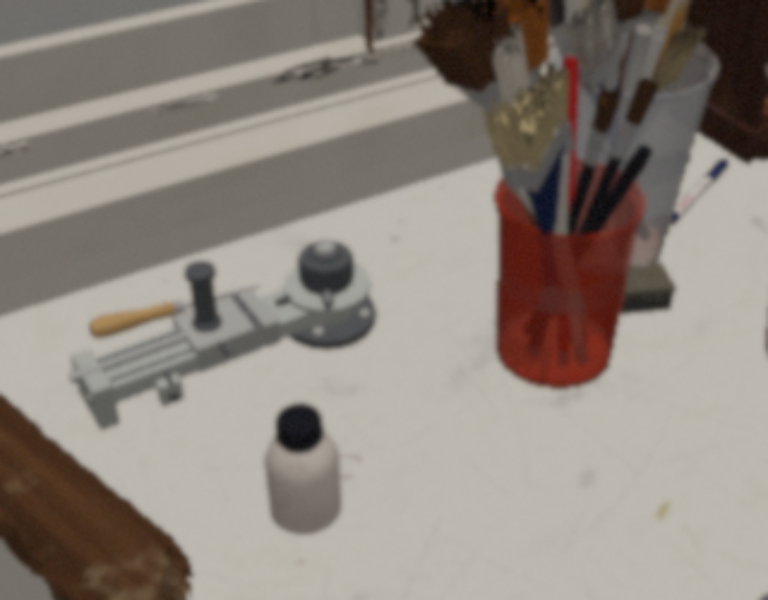

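The top view shows the holder with its beam running toward world +y. The ring is at about (235,158), the post at (189,158), fin and index are on the robot side, and the bottle is at (190,234). The pointer is on the robot side of the ring, about 65° short of the tooth. Next I'll move over it for a close look.

{"name": "send_rows", "arguments": {"commands": "-0.0293 -0.0237 0 0 0 0 1;-0.0293 -0.0237 0 0 0 0 1;-0.0293 -0.0237 0 0 0 0 1;-0.0293 -0.0237 0 0 0 0 1;-0.0293 -0.0237 0 0 0 0 1;-0.0293 -0.0237 0 0 0 0 1;-0.0293 -0.0237 0 0 0 0 1;-0.0293 -0.0237 0 0 0 0 1;-0.0293 -0.0237 0 0 0 0 1;-0.0293 -0.0237 0 0 0 0 1", "force": 40}}

```text
time_s: 1.98
eef_pos: [0.3907, 0.3215, 0.405]
ee_rot: [[-0.966, 0.259, 0.0], [0.259, 0.966, 0.001], [-0.0, 0.001, -1.0]]
force: [-0.2, 0.4, 1.0]
gripper_width: 0.0856
gripper_force: 0.0
```

{"name": "send_rows", "arguments": {"commands": "-0.0293 -0.0237 0 0 0 0 1;-0.0293 -0.0237 0 0 0 0 1;-0.0293 -0.0237 0 0 0 0 1;-0.0293 -0.0237 0 0 0 0 1;-0.0293 -0.0237 0 0 0 0 1;0 0 0 0 0 0 1;0 0 0 0 0 0 1"}}

```text
time_s: 2.57
eef_pos: [0.5019, 0.1684, 0.4048]
ee_rot: [[-0.965, 0.264, 0.001], [0.264, 0.965, -0.001], [-0.001, -0.0, -1.0]]
force: [-1.4, 0.3, 0.0]
gripper_width: 0.0857
gripper_force: 0.0
```

```bash
python3 - <<'E'
from h import *
s=ctrl.observe(); print(s['time_s'],s['eef_pos'],np.round(s['ee_rot'],3),np.round(s['qpos'],2))
p=look('wrist',save='w1.png')
q=cam('top')
for z in (.2,.25): print([np.round(atz(q,x,z)[:2],3) for x in ([120+385/2.9,80+280/2.9],[120+470/2.9,80+260/2.9],[120+400/2.9,80+365/2.9])])
E
```

```text
2.5667 [0.50185889 0.16843725 0.40483029] [[-0.965  0.264  0.001]
 [ 0.264  0.965 -0.001]
 [-0.001 -0.    -1.   ]] [-0.57  0.33  0.19  1.87 -0.08  0.95  0.97]
wrist ring_center [209.1 200.7] 0.76 [0.5189 0.1057 0.058 ]
wrist ring_center [246.3 187.3] 0.39 [0.5147 0.1523 0.058 ]
wrist ring_pointer [214.5 165.1] 0.58 [0.4818 0.1228 0.048 ]
wrist ring_pointer [304.6 217.4] 0.34 [0.5736 0.2098 0.048 ]
wrist lock_mark [244.  184.9] 0.57 [0.5159 0.1484 0.04  ]
wrist pull_post [297.8 175.5] 0.94 [0.514 0.212 0.068]
wrist jaw_fin [285.5 141.6] 0.56 [0.4787 0.2095 0.038 ]
wrist index_mark [324.1 128.9] 0.7 [0.4768 0.2565 0.035 ]
wrist block_holder [216.3 186.1] 0.75 [0.518  0.1066 0.    ]
wrist block_holder [214.2 163.4] 0.57 [0.4873 0.1135 0.    ]
wrist ink_bottle [260.2  21.9] 0.63 [0.3428 0.216  0.    ]
wrist graver [303.3 216. ] 0.77 [0.5923 0.2116 0.    ]
[array([0.455, 0.067]), array([0.467, 0.011]), array([0.399, 0.059])]
[array([0.449, 0.068]), array([0.461, 0.015]), array([0.397, 0.06 ])]
```

View pics/w1.png

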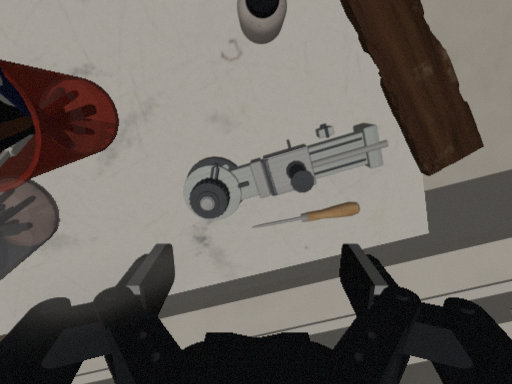

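The wrist view shows the ring at (209,200), the pointer lug toward (214,165), the tooth at (244,185), the post at (298,175), the fin at (287,142) and the index at (324,129). The distances agree: ring to post is 106 mm and the pointer reaches 41 mm. The ring needs about 63° clockwise. I'll descend on it now.

{"name": "send_rows", "arguments": {"commands": "-0.0165 -0.028 0 0 0 0 1;-0.0165 -0.028 0 0 0 0 1;0 0 0.03 0 0 0 1;0 0 0.03 0 0 0 1;0 0 0.03 0 0 0 1;0 0 0.02 0 0 0 1;0 0 0 0 0 0 1"}}

```text
time_s: 3.75
eef_pos: [0.5163, 0.1078, 0.291]
ee_rot: [[-0.966, 0.259, -0.007], [0.259, 0.966, -0.002], [0.006, -0.004, -1.0]]
force: [-0.9, -1.0, 0.3]
gripper_width: 0.0855
gripper_force: 0.0
```

```bash
python3 - <<'E'
from h import *
s=ctrl.observe(); print(s['time_s'],s['eef_pos'],np.round(s['ee_rot'],3),np.round(s['qpos'],2),s['force'])
look('wrist',['ring_center','ring_pointer','lock_mark','pull_post'],save='w2.png')
E
```

```text
3.75 [0.51633107 0.10778621 0.29098937] [[-0.966  0.259 -0.007]
 [ 0.259  0.966 -0.002]
 [ 0.006 -0.004 -1.   ]] [-0.44  0.5   0.19  1.96 -0.14  0.71  1.14] [-0.85778952 -0.98642639  0.2661306 ]
wrist ring_center [257.2 210.3] 0.64 [0.5162 0.1073 0.058 ]
wrist ring_pointer [267.9 157.6] 0.94 [0.481 0.125 0.048]
wrist ring_pointer [379.2 125.2] 0.3 [0.4789 0.2091 0.048 ]
wrist lock_mark [306.2 193.7] 0.96 [0.519  0.1476 0.04  ]
wrist pull_post [403.7 177.1] 0.92 [0.515 0.213 0.068]
```

View pics/w2.png

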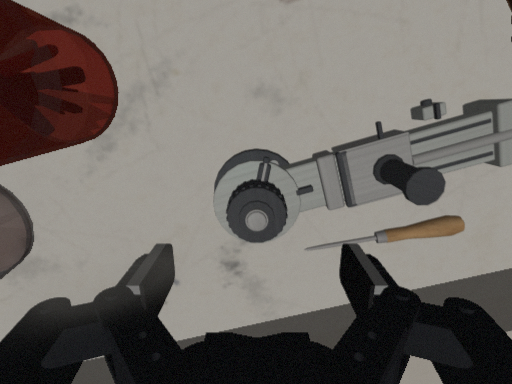

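The ring is centred at (257,215), the pointer points to (268,158), the tooth is at (306,190), and there is room on both sides for the fingers. Now I'll go down and grip it.

{"name": "send_rows", "arguments": {"commands": "-0.0015 -0.0005 0.025 0 0 0 1;0 0 0.025 0 0 0 1;0 0 0.021 0 0 0 1;0 0 0 0 0 0 0.4;0 0 0 0 0 0 0.3;0 0 0 0 0 0 0.2;0 0 0 0 0 0 0.2;0 0 0 0 0 0 0.2", "force": 40}}

```text
time_s: 4.67
eef_pos: [0.5201, 0.1058, 0.2259]
ee_rot: [[-0.966, 0.26, 0.002], [0.26, 0.966, -0.001], [-0.002, -0.001, -1.0]]
force: [-2.0, -5.0, 7.4]
gripper_width: 0.0423
gripper_force: 39.7
```

```bash
python3 - <<'E'
from h import *
s=ctrl.observe(); print(s['time_s'],s['eef_pos'],np.round(s['ee_rot'],3),np.round(s['qpos'],2),s['force'],s['gripper_width'],s['gripper_force'])
look('wrist',['ring_center','ring_pointer','lock_mark','pull_post'],save='w3.png')
E
```

```text
4.6667 [0.52011663 0.1058159  0.22587159] [[-0.966  0.26   0.002]
 [ 0.26   0.966 -0.001]
 [-0.002 -0.001 -1.   ]] [-0.41  0.61  0.16  1.97 -0.17  0.57  1.17] [-2.03119662 -5.00769447  7.37024521] 0.042279197469746496 39.701138734817505
wrist ring_center [254.6 243. ] 0.85 [0.5156 0.1058 0.058 ]
wrist ring_pointer [271.2 167.9] 0.7 [0.4805 0.1243 0.048 ]
wrist lock_mark [323.8 211.6] 0.7 [0.5154 0.1475 0.04  ]
wrist pull_post [473.4 196.7] 0.92 [0.514  0.2128 0.068 ]
wrist pull_post [426.6 121. ] 0.16 [0.4733 0.1947 0.068 ]
```

View pics/w3.png

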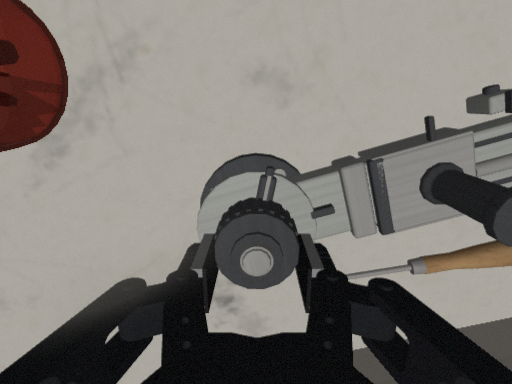

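```bash
python3 - <<'E'
from h import *
p=cam('wrist'); s=ctrl.observe(); R=np.array(s['ee_rot']).reshape(3,3)
X=atz(p,(257.5,262),.077); print(X, R.T@(X-s['eef_pos']), s['eef_pos'],s['force'])
E
```

```text
[0.51605919 0.10721766 0.077     ] [0.00464889 0.00039122 0.14888942] [0.5201289  0.10578283 0.22589997] [-3.0729693  -5.32128817  6.67209782]
```

The grip is 4.5 mm off the ring's axis along tool x, which agrees with the 42 mm width. I'll open, shift and grip again.

{"name": "send_rows", "arguments": {"commands": "0 0 0 0 0 0 0.8;0 0 0 0 0 0 0.8;0.0045 0 0 0 0 0 0.8;0 0 0 0 0 0 0.8;0 0 0 0 0 0 0.3;0 0 0 0 0 0 0.2;0 0 0 0 0 0 0.2;0 0 0 0 0 0 0.2", "force": 40}}

```text
time_s: 5.63
eef_pos: [0.5149, 0.1073, 0.2241]
ee_rot: [[-0.966, 0.26, -0.001], [0.26, 0.966, -0.001], [0.001, -0.002, -1.0]]
force: [-2.6, -3.7, 9.0]
gripper_width: 0.0426
gripper_force: 39.6
```

```bash
python3 - <<'E'
from h import *
p=look('wrist',['ring_pointer','lock_mark']); s=ctrl.observe(); R=np.array(s['ee_rot']).reshape(3,3)
X=atz(p,outline_of('ring_center',p)[0]['xy'] if outline_of('ring_center',p) else (0,0),.07); print(X, R.T@(X-s['eef_pos']), s['eef_pos'],s['force'],s['gripper_width'],s['gripper_force'])
E
```

```text
wrist ring_pointer [271.6 179. ] 0.75 [0.4801 0.1245 0.048 ]
[0.50221067 0.11257571 0.07      ] [0.01346214 0.00200227 0.1540878 ] [0.51488073 0.10734334 0.22407913] [-2.00689945 -2.73817919  7.29017826] 0.04245484126152892 39.55701470375061
```

{"name": "send_rows", "arguments": {"commands": "0 0 0 0 0 7 0.2;0 0 0 0 0 7 0.2;0 0 0 0 0 7 0.2;0 0 0 0 0 7 0.2;0 0 0 0 0 7 0.2;0 0 0 0 0 7 0.2;0 0 0 0 0 7 0.2;0 0 0 0 0 7 0.2;0 0 0 0 0 7 0.2;0 0 0 0 0 0 0.2", "force": 40}}

```text
time_s: 6.72
eef_pos: [0.5157, 0.1083, 0.2241]
ee_rot: [[-0.203, 0.979, 0.001], [0.979, 0.203, -0.0], [-0.001, 0.001, -1.0]]
force: [-0.5, -0.9, 5.2]
gripper_width: 0.0425
gripper_force: 40.4
```

{"name": "send_rows", "arguments": {"commands": "0 0 0 0 0 0 0.2;0 0 0 0 0 0 0.2;0 0 0 0 0 0 0.2"}}

```text
time_s: 6.97
eef_pos: [0.5156, 0.1082, 0.2241]
ee_rot: [[-0.209, 0.978, 0.001], [0.978, 0.209, 0.0], [-0.0, 0.001, -1.0]]
force: [0.1, -0.7, 5.7]
gripper_width: 0.0427
gripper_force: 40.4
```

```bash
python3 - <<'E'
from h import *
p=look('wrist',['ring_pointer','lock_mark','ring_center','pull_post'],save='w4.png'); s=ctrl.observe(); print(s['eef_pos'],np.round(s['ee_rot'],3),s['force'],s['gripper_width'],s['qpos'])
E
```

```text
wrist ring_pointer [271.4 178.9] 0.97 [0.5157 0.1471 0.048 ]
wrist lock_mark [272.3 178.8] 0.57 [0.5171 0.1454 0.04  ]
wrist ring_center [260.  255.1] 0.71 [0.5181 0.1073 0.058 ]
wrist pull_post [309.4  34.6] 0.76 [0.5151 0.2123 0.068 ]
[0.51566134 0.10819381 0.22414058] [[-0.209  0.978  0.001]
 [ 0.978  0.209  0.   ]
 [-0.     0.001 -1.   ]] [ 0.50962107 -0.87558591  6.03737537] 0.04244750436428955 [-0.63025706  0.65109673  0.44061898  1.99409053 -0.47769542  0.59653524
  0.34304588]
```

View pics/w4.png

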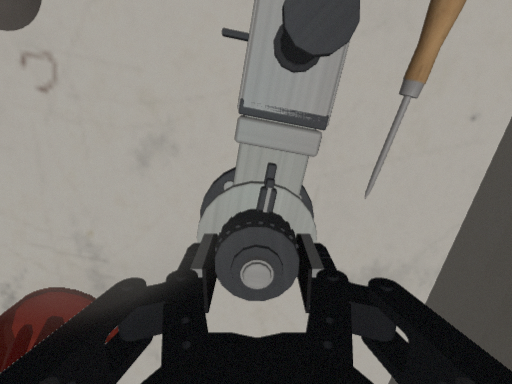

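The pointer now lies over the tooth, both near (270,175), and its bearing of 90.4° matches the beam's at about 91°. I'll release, rise, shift over to the post and turn so the fingers close along the beam.

{"name": "send_rows", "arguments": {"commands": "0 0 0 0 0 0 0.5;0 0 0 0 0 0 0.8;0 0 0 0 0 0 0.8;0 0 -0.025 0 0 0 0.8;0 0 -0.035 0 0 0 0.8;0 0 -0.03 0 0 0 0.8;0.034 0.007 0 0 0 0 0.8;0.034 0.007 0 0 0 0 0.8;0.034 0.007 0 0 0 0 0.8;0 0 0 0 0 0 0.8"}}

```text
time_s: 8.05
eef_pos: [0.5132, 0.221, 0.3134]
ee_rot: [[-0.218, 0.976, -0.001], [0.976, 0.218, 0.005], [0.005, 0.0, -1.0]]
force: [-0.5, 1.2, -0.6]
gripper_width: 0.0686
gripper_force: 0.0
```

{"name": "send_rows", "arguments": {"commands": "0 0 0 0 0 -7 0.8;0 0 0 0 0 -7 0.8;0 0 0 0 0 -7 0.8;0 0 0 0 0 -7 0.8;0 0 0 0 0 -7 0.8;0 0 0 0 0 -7 0.8;0 0 0 0 0 -7 0.8;0 0 0 0 0 -7 0.8;0 0 0 0 0 -7 0.8;0 0 0 0 0 -7 0.8"}}

```text
time_s: 8.88
eef_pos: [0.5141, 0.2124, 0.3133]
ee_rot: [[-0.991, 0.132, -0.001], [0.132, 0.991, -0.0], [0.001, -0.0, -1.0]]
force: [-0.4, -0.6, 0.7]
gripper_width: 0.0682
gripper_force: 0.0
```

{"name": "send_rows", "arguments": {"commands": "0 0 0 0 0 -7 0.8;0 0 0 0 0 -2 0.8;0 0 0 0 0 0 0.8;0 0 0 0 0 0 0.8"}}

```text
time_s: 9.22
eef_pos: [0.5143, 0.2123, 0.3135]
ee_rot: [[-1.0, -0.016, -0.001], [-0.016, 1.0, -0.0], [0.001, -0.0, -1.0]]
force: [-0.1, 0.3, 0.2]
gripper_width: 0.0682
gripper_force: 0.0
```

```bash
python3 - <<'E'
from h import *
s=ctrl.observe(); print(s['time_s'],s['eef_pos'],np.round(s['ee_rot'],3),s['force'],s['qpos'])
p=look('wrist',['ring_pointer','lock_mark','ring_center','pull_post','jaw_fin','index_mark'],save='w5.png')
E
```

```text
9.2167 [0.51427747 0.2123368  0.31345487] [[-1.    -0.016 -0.001]
 [-0.016  1.    -0.   ]
 [ 0.001 -0.    -1.   ]] [-0.12974688  0.34807683  0.24406915] [-0.61608504  0.50122459  0.18731732  1.87181646 -0.12778101  0.78062927
  1.22670222]
wrist ring_pointer [181.7 194.7] 0.61 [0.5145 0.1473 0.048 ]
wrist ring_pointer [253.8 251.2] 0.22 [0.5682 0.2104 0.048 ]
wrist lock_mark [184.5 192.9] 0.9 [0.5153 0.1477 0.04  ]
wrist ring_center [130.4 199.9] 0.81 [0.5165 0.107  0.058 ]
wrist pull_post [256.9 201.3] 0.83 [0.5126 0.2124 0.068 ]
wrist jaw_fin [256.7 155.7] 0.69 [0.4812 0.2117 0.038 ]
wrist index_mark [309.4 149.1] 0.62 [0.4753 0.2574 0.035 ]
```

View pics/w5.png

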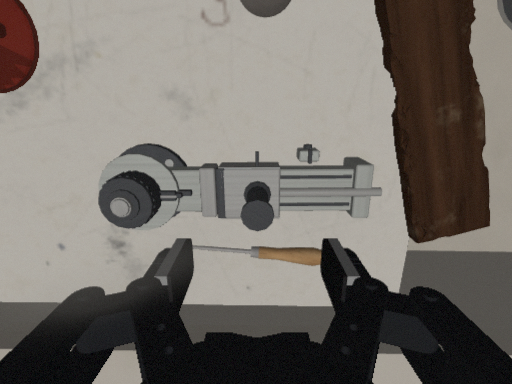

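The ring stayed locked, the fin is at (257,156), the index at (309,149), and the tool is centred over the post. The pull should be about 45 mm. I'll go down and grip the post.

{"name": "send_rows", "arguments": {"commands": "0.001 0 0.03 0 0 0 0.8;0 0 0.03 0 0 0 0.8;0 0 0.0285 0 0 0 0.8;0 0 0 0 0 0 0.8;0 0 0 0 0 0 0;0 0 0 0 0 0 0;0 0 0 0 0 0 0;0 0 0 0 0 0 0;0 0 0 0 0 0 0;0 0 0 0 0 0 0", "force": 50}}

```text
time_s: 10.4
eef_pos: [0.5143, 0.2125, 0.2271]
ee_rot: [[-1.0, -0.017, 0.003], [-0.017, 1.0, 0.001], [-0.003, 0.001, -1.0]]
force: [-0.9, -2.7, 6.9]
gripper_width: 0.0205
gripper_force: 48.2
```

```bash
python3 - <<'E'
from h import *
s=ctrl.observe(); print(s['time_s'],s['eef_pos'],np.round(s['ee_rot'],3),s['force'],s['gripper_width'],s['gripper_force'])
p=look('wrist',['ring_pointer','lock_mark','ring_center','jaw_fin','index_mark'],save='w6.png')
E
```

```text
10.4 [0.51433808 0.21246863 0.22712543] [[-1.    -0.017  0.003]
 [-0.017  1.     0.001]
 [-0.003  0.001 -1.   ]] [-0.93698849 -2.7391199   6.85762601] 0.0205250018654072 48.24023508172104
wrist ring_pointer [146.2 238.5] 0.76 [0.5141 0.149  0.048 ]
wrist ring_pointer [147.8 236.7] 0.35 [0.5129 0.1501 0.048 ]
wrist lock_mark [145.8 242.7] 0.44 [0.521  0.1452 0.04  ]
wrist ring_center [ 60.5 249.6] 0.61 [0.5164 0.106  0.058 ]
wrist jaw_fin [254.1 178.6] 0.84 [0.4801 0.2105 0.038 ]
wrist index_mark [336.4 173.7] 0.92 [0.4772 0.2583 0.035 ]
```

{"name": "send_rows", "arguments": {"commands": "0 0.008 0 0 0 0 0;0 0.008 0 0 0 0 0;0 0.008 0 0 0 0 0;0 0.008 0 0 0 0 0;0 0.008 0 0 0 0 0;0 0 0 0 0 0 0;0 0 0 0 0 0 0;0 0 0 0 0 0 0", "force": 50}}

```text
time_s: 11.37
eef_pos: [0.5136, 0.251, 0.2271]
ee_rot: [[-1.0, -0.016, 0.002], [-0.016, 1.0, -0.001], [-0.002, -0.001, -1.0]]
force: [-2.3, -6.4, 10.1]
gripper_width: 0.0204
gripper_force: 48.3
```

```bash
python3 - <<'E'
from h import *
s=ctrl.observe(); print(s['time_s'],s['eef_pos'],np.round(s['ee_rot'],3),s['force'],s['gripper_width'],s['gripper_force'])
p=look('wrist',['ring_pointer','lock_mark','ring_center','jaw_fin','index_mark'],save='w7.png')
cv2.imwrite('pics/w7c.png',cv2.resize(p['pixels'][120:270,180:380],None,fx=3.8,fy=3.8))
E
```

```text
11.3667 [0.51361435 0.25098494 0.22707974] [[-1.    -0.016  0.002]
 [-0.016  1.    -0.001]
 [-0.002 -0.001 -1.   ]] [-2.27454526 -6.39396087 10.12416823] 0.020442189439646107 48.273234520002
wrist ring_pointer [ 78.6 237.8] 0.81 [0.5133 0.1482 0.048 ]
wrist lock_mark [ 84.6 237.7] 0.62 [0.5173 0.1464 0.04  ]
wrist jaw_fin [255.1 176.9] 0.77 [0.4782 0.2492 0.038 ]
wrist index_mark [272.8 176.1] 0.56 [0.4783 0.2595 0.035 ]
```

View pics/w7c.png

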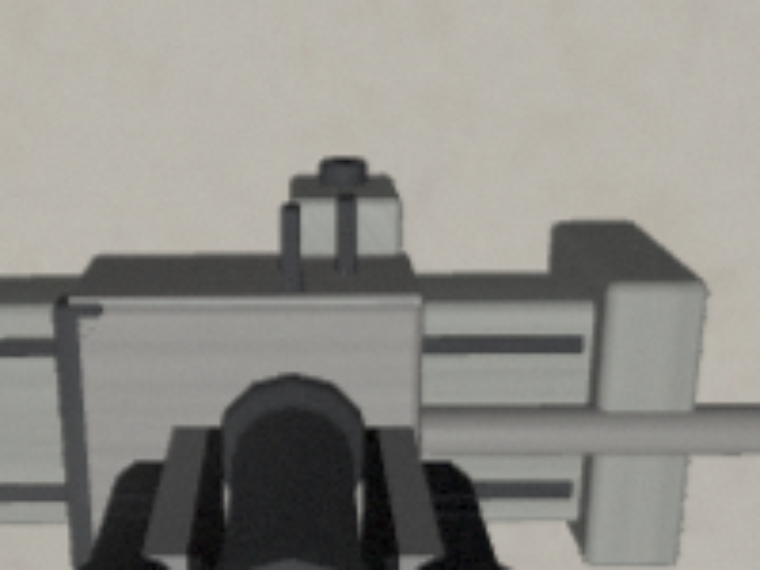

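The fin is at crop column 291 and the index at 346, so 14.5 px or about 8.4 mm remain, with the post firmly held.

{"name": "send_rows", "arguments": {"commands": "0 0.004 0 0 0 0 0;0 0.0045 0 0 0 0 0;0 0 0 0 0 0 0;0 0 0 0 0 0 0;0 0 0 0 0 0 0;0 0 0 0 0 0 0;0 0 0 0 0 0 0;0 0 0 0 0 0 0;0 0 0 0 0 0 0", "force": 50}}

```text
time_s: 12.42
eef_pos: [0.5135, 0.259, 0.2271]
ee_rot: [[-1.0, -0.016, 0.001], [-0.016, 1.0, -0.002], [-0.001, -0.002, -1.0]]
force: [-1.7, -7.4, 9.5]
gripper_width: 0.0208
gripper_force: 48.3
```

```bash
python3 - <<'E'
from h import *
s=ctrl.observe(); print(s['time_s'],s['eef_pos'],s['force'],s['gripper_width'],s['gripper_force'])
p=look('wrist',['ring_pointer','lock_mark','jaw_fin','index_mark'])
look('top',['ring_pointer','lock_mark','ink_bottle','graver'])
cv2.imwrite('pics/w8c.png',cv2.resize(p['pixels'][120:270,10:380],None,fx=2.1,fy=2.1))
E
```

```text
12.4167 [0.51345803 0.258977   0.22705324] [-1.74380542 -7.40416054  9.45428352] 0.020752606987418234 48.262845279386966
wrist ring_pointer [ 65.9 239.6] 0.73 [0.5143 0.1486 0.048 ]
wrist ring_pointer [254.1 174.2] 0.55 [0.4739 0.2566 0.048 ]
wrist lock_mark [ 73.7 236.4] 0.86 [0.5162 0.1478 0.04  ]
wrist jaw_fin [256.3 178.3] 0.74 [0.4787 0.2578 0.038 ]
top ring_pointer [219.2 159.8] 0.51 [0.5139 0.1427 0.048 ]
top lock_mark [217.4 158.3] 0.66 [0.5188 0.1475 0.04  ]
top ink_bottle [191.1 232.9] 0.84 [0.3437 0.2177 0.    ]
top graver [191.3 131. ] 0.53 [0.5959 0.2149 0.    ]
```

View pics/w8c.png

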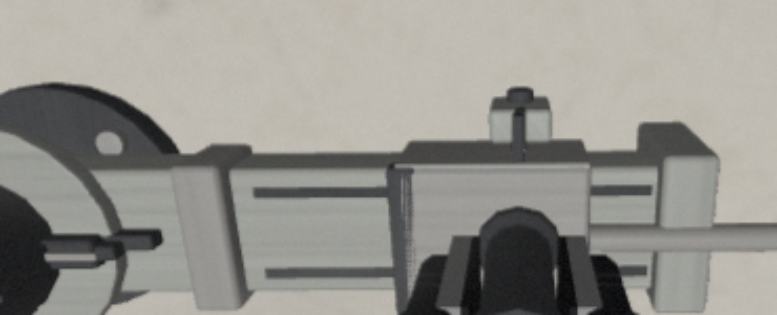

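The fin covers the index bar, both at crop column 519, and the pointer is still at the tooth. The jaw is held at rest, so I'm handing in.

```bash
python3 -c "
from cell import job; print(job.hand_in())"
```

```text
the job is handed in; nothing more can be done
None
```

The job is handed in: in the last images the ring's pointer was at the lock tooth, and the gripper was holding the spring jaw still with its fin over the index; the bottle and graver had not visibly moved, I did not re-check the sanding block, and no verdict came back.

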